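# Set the polarizer ring to the red mark and press the lamp button

### The arm

A 7-joint arm with a two-finger parallel gripper is mounted at the origin on a cart in front of the work surface, level with it; the furniture and walls round the work are solid. World frame = base frame: x ahead of the robot, y to its left, z up, the work surface at z = 0. Lengths are in m, angles in rad, forces in N, time in s.
With the tool pointing down it reaches from about 0.425 to 0.925 m from the base axis. Payload 6.8 kg.
Tool frame: the origin (TCP) lies on the centre line of the jaws, within the pads' length; the fingertips stand bot.tip_reach ahead of it and the grasp point (between the pads) lies 3 mm ahead of it (bot.tip_reach is the distance from the TCP to the fingertips, in m); z points along the fingers, y is the line along which they close (so a half turn about z gives the same grasp; the last joint's range is limited). The gripper opens to 85 mm and grips with 20 to 120 N. Pads are 22 mm wide; open, the fingers measure 114 mm over their backs; the gripper's body (76 mm by 85 mm) begins 54 mm behind the grasp point. The pads swing forward as they close: fully open they stand 13 mm farther back than shut.
Start: joints at [1.216, 0.477, 0.022, 1.555, -0.011, 1.109, -0.083], TCP at [0.165, -0.655, 0.253] pointing down, gripper open.
Joint ranges: [-2.96, 2.96], [-0.34, 2.1], [-1.41, 1.46], [0.24, 2.44], [-1.37, 4.51], [0.17, 1.92], [-2.96, 2.96]. Speed limits (rad/s): [2.39, 2.39, 3.14, 3.14, 3.14, 3.14, 3.14].

### API

Orientations are given as a unit quaternion [w, x, y, z].
In Python, from station import bot gives the robot as it stands.
- The arm moves only by the tool jog_arm, never from a script. Its argument "deltas" is a list of rows, each a list of 7 numbers: the shift along the world's x, y, z in m, then the turn, a rotation vector about the world's x, y, z in rad, then the opening, from 0 (shut) to 1 (fully open). In form: [[x, y, z, rx, ry, rz, grip], ...]. A call has 1 to 10 rows; each row shifts and turns the commanded pose from where the row before left it; what a row does not reach is not made up. A row lasts 1/10 s, in which the tool goes at most 50 mm and 8.59 degrees, less where a joint would pass 70% of its speed; a pose out of reach is approached as far as the arm can. A call with a gripper value outside its range is refused whole. The fingers move at their own pace and stop on an object; "newtons" is the grip in N (left out, the last holds). Time passes only in rows, so rows that do not move let the fingers close. It gives the time, the measured TCP pose, the force, the opening and the grip force at its end, in the units of the state.
- bot.get_obs(): the state, without advancing time (a new reading comes with each control period).
- bot.read_camera(name): name is "side" or "top" or "wrist"; returns a dict with "img" (480x640x3 uint8, red, green, blue), "K" (3x3 intrinsics, pixels), "eye" and "attitude" of the camera in the world. Camera axes: x right, y down, z forward; pixel columns grow to the right and rows downward; lengths in m; the calibration is good to about 2 mm. A picture is of the moment at which its call begins. There is no depth.
- bot.hand_in(): hands the job in; it is judged then, once.
The state is a dict: "t": time; "q": joint angles; "joint_vel": joint speeds; "joint_torque": joint torques, N m; "eef_pos": TCP position; "tool_rot": TCP orientation; "contact_force": force on the tool from outside, world axes, zero at the start; "torque": the same for the moment, N m; "gripper_width": opening from 0.0 (shut) to 1.0 (fully open); "grasp_force": force on a finger pad.
Only numpy, scipy, OpenCV 4.12 (cv2) and the standard library are available. Lean on these libraries where they do the work, as an engineer would, in place of code of your own. Each camera call takes 0.05 s, during which the arm holds its last target. There are 200 camera calls.

### The job

With a fingertip, push the blue lever of the polarizer ring around until its pointer points straight at the red peg on the scale, then press the green lamp button fully down and let it come up again, leaving the lever at the red peg. Only push: do not pinch the lever, do not press the lamp button before the ring is set, and leave the dish in the ring and the things around the stage where they are.

Things in the scene. Friction and masses are not known exactly. Their poses are not given: they have to be found in the camera images.
- stage_centre (a point): The polarizer stage: grey round housing, 216 mm across and 36 mm high, fixed to the worktop, with a white scale with black ticks on top and a low console (84 mm wide, 26 mm high) reaching 172 mm out from the centre on its front, -x side. This point is on the ring's axis of rotation, at the housing's top face. Its x axis points away from the console (z up); the stage stands turned up to 20 degrees either way.
- ring (a joint): Angle of the dark rotating ring (104 mm outside, 78 mm inside diameter, top 14 mm above the housing's top face), rad. At 0 its lever points over the console (the stage's -x); the angle grows counter-clockwise seen from above, so at +pi/2 the lever points to the stage's -y. Turns 2.3 rad either way, starts within 0.3 of 0, stays where it is left (friction 0.08 N m, about 1.2 N at the fin; no spring).
- pointer (a point): End of the black pointer line of the lever, prolonged to the circle of the pegs, 95 mm from the ring's axis and 7 mm above the housing's top face; it turns with the ring, its -x axis pointing radially outward.
- fin_centre (a point): The lever's upright blue fin, the part to push: 26 mm long radially, 12 mm thick, its top 51 mm above the housing's top face (the lever arm under it lies at 15 mm and below). This point is on the fin's middle plane, 69 mm from the ring's axis, 32 mm above the housing's top face; its -x axis points radially outward, its y axis is normal to the fin's flat faces.
- red_peg: Red round index peg, 12 mm across, 6 mm high, fixed on the scale's rim 95 to 97 mm from the ring's axis; origin at the centre of its underside. It stands on the left or on the right of the stage, about a quarter turn (60 to 120 degrees) from where the lever starts.
- yellow_peg: Yellow index peg of the same size on the opposite side of the scale; not the one wanted.
- lamp_top (a point): Centre of the top, 40 mm above the worktop, of the round green lamp push button (26 mm across), on the console, 138 mm from the ring's axis towards the stage's -x. Pressed straight down against a spring.
- lamp (a joint): Travel of the lamp button, m: 0 up, 0.006 fully down (1 N to start, 4 N fully down); springs back when let go.
- specimen_dish: round clear culture dish, 63 mm across, 16 mm high, lying loose on the window inside the ring; origin at the centre of its underside
- near_dish: another such culture dish, 63 mm across, 16 mm high, on the worktop to the right of the stage; origin under its centre
- slide_case: closed beige slide box, 75 x 98 x 35 mm, on the worktop at the back left; origin under its centre
- dropper_bottle: small amber dropper bottle with black bulb, 30 mm across, 93 mm high, standing to the left; origin under its centre
- tape: roll of green tape lying flat, 68 mm across, 19 mm high, on the worktop near the front edge at the left; origin under its centre
- beaker: small glass beaker, 60 mm across, 62 mm high, standing to the left; origin under its centre

How it is judged:
By the outcome, as a careful person would: the job done as asked, in the order asked, and still so for the second after the job is handed in, with the robot touching nothing.
It also fails if it takes over 48 s, if anything falls off the work surface, if the arm or the gripper's body presses on something with over 40 N, if the wrist force passes 120 N, or if a joint passes its speed limit or range.

## Working session

There is one attempt and no reset: what is moved stays moved. The work goes in short steps, Python scripts to look and compute and a tool call to move; the robot and the scene stay as the last step left them, time stands still between calls to the robot, and variables do not carry over. Pictures are saved under pics/ and viewed, at most 10 in all, crops included, and the job is handed in when it is done.

Besides the shell and the picture viewer there is one more tool, called after "Request:" as name([rows], argument=value, ...), one row to a line, values as JSON. jog_arm: Moves the arm, as the interface text tells. Its arguments: {"type":"object","properties":{"deltas":{"type":"array"},"newtons":{"type":"number"}},"required":["deltas"]}

```bash
mkdir -p pics; python3 - <<'E'
from station import bot
import cv2
o=bot.get_obs();print(o['t'],o['eef_pos'],o['tool_rot'],bot.tip_reach,o['gripper_width'])
for n in('top','side'):
    c=bot.read_camera(n);cv2.imwrite(f'pics/{n}0.png',c['img'][...,::-1]);print(n,c['K'],c['eye'],c['attitude'])
E
```

```text
0.0 [ 0.16473974 -0.65402003  0.25231143] [-9.06277044e-04  9.92393985e-01  1.23098824e-01 -1.92975752e-04] 0.022 1.0022346349715383
top [[623.3343706    0.         317.32257544]
 [  0.         623.3343706  233.91227118]
 [  0.           0.           1.        ]] [0.40764879 0.10957714 1.65634309] [ 0.01908434 -0.70043779  0.71271482 -0.03256177]
side [[465.67546753   0.         316.87565548]
 [  0.         465.67546753 237.78534154]
 [  0.           0.           1.        ]] [0.58219028 0.99119863 0.73678121] [-0.01055378  0.04351432  0.88911737 -0.45548372]
```

View pics/top0.png

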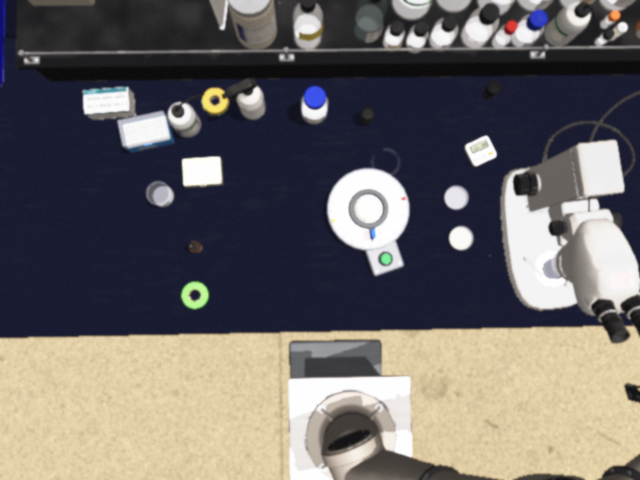

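View pics/side0.png

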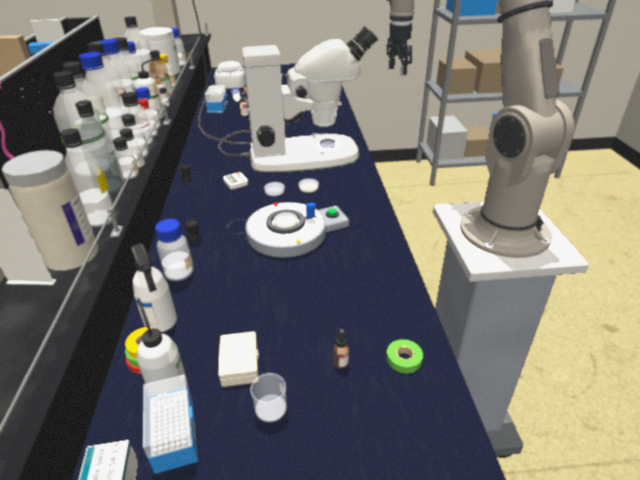

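The top view shows the stage around (368,209), with the red peg at (403,199) on the right, the blue lever at (373,233) and the green button at (386,259). The side view shows the same things at (286,228), with the fin at (311,210) and the button at (332,212).

```bash
cat > h.py <<'E'
import numpy as np,cv2
from scipy.spatial.transform import Rotation as R
from station import bot
def ray(c,p):
    q=np.array(c['attitude']);r=R.from_quat(q[[1,2,3,0]])
    d=r.apply(np.linalg.inv(c['K'])@[p[0],p[1],1.]);return np.array(c['eye']),d
def atz(c,p,z):
    e,d=ray(c,p);return e+d*(z-e[2])/d[2]
def tri(a,p,b,q):
    (e,d),(f,g)=ray(a,p),ray(b,q);s=np.linalg.lstsq(np.c_[d,-g],f-e,rcond=None)[0]
    u,v=e+s[0]*d,f+s[1]*g;return (u+v)/2,np.linalg.norm(u-v)
def blobs(c,box,kind):
    h=cv2.cvtColor(c['img'],cv2.COLOR_RGB2HSV);m=np.zeros(h.shape[:2],np.uint8)
    rng={'r':[(0,8),(172,180)],'g':[(55,85)],'b':[(100,125)],'y':[(22,36)]}[kind]
    for lo,hi in rng: m|=cv2.inRange(h,(lo,110,90),(hi,255,255))
    k=np.zeros_like(m);x0,y0,x1,y1=box;k[y0:y1,x0:x1]=1
    n,_,st,ce=cv2.connectedComponentsWithStats(m*k)
    return [(st[i,4],ce[i].round(2)) for i in range(1,n) if st[i,4]>2]
E
python3 - <<'E'
from h import *
t=bot.read_camera('top');s=bot.read_camera('side')
B={'t':(322,162,415,280),'s':(240,195,352,258)}
for k in 'rgby': print(k,blobs(t,B['t'],k),blobs(s,B['s'],k))
T={k:max(blobs(t,B['t'],k),key=lambda a:a[0])[1] for k in 'rgb'}
S={k:max(blobs(s,B['s'],k),key=lambda a:a[0])[1] for k in 'rgb'}
for k in 'rgb':print(k,tri(t,T[k],s,S[k]))
print('red',atz(t,T['r'],.042),'btn',atz(t,T['g'],.04),'fin',atz(t,T['b'],.08))
# housing: white disk fit in top
g=t['img'].min(2);m=((g>120)*255).astype(np.uint8);k=np.zeros_like(m);k[162:256,322:415]=1
cs=max(cv2.findContours(m*k,0,1)[0],key=cv2.contourArea)
(x,y),r=cv2.minEnclosingCircle(cs);print('disk',x,y,r,atz(t,(x,y),.036),r*1.62/623)
E
```

```text
r [(np.int32(4), array([403.  , 198.25]))] [(np.int32(14), array([275.21, 203.21]))]
g [(np.int32(76), array([385.39, 258.09]))] [(np.int32(56), array([331.79, 211.98]))]
b [(np.int32(34), array([372.24, 233.24]))] [(np.int32(131), array([310.43, 208.8 ]))]
y [] [(np.int32(8), array([298. , 240.5]))]
r (array([ 0.61559241, -0.14768029,  0.0443668 ]), np.float64(0.001217096309124073))
g (array([ 0.45992654, -0.09881753,  0.03402088]), np.float64(3.4624650558028284e-05))
b (array([ 0.52206292, -0.06182762,  0.07242861]), np.float64(0.0012698121720272138))
red [ 0.61528415 -0.14801255  0.042     ] btn [ 0.45975094 -0.09805206  0.04      ] fin [ 0.52214564 -0.06108355  0.08      ]
disk 371.6304626464844 215.40586853027344 48.70867919921875 [ 0.57215323 -0.06539623  0.036     ] 0.126658202733121
```

Request:
jog_arm([
  [0.005, 0.036, 0.014, 0, 0, 0, 0],
  [0.005, 0.036, 0.014, 0, 0, 0, 0],
  [0.005, 0.036, 0.014, 0, 0, 0, 0],
  [0.005, 0.036, 0.014, 0, 0, 0, 0],
  [0.005, 0.036, 0.014, 0, 0, 0, 0],
  [0.005, 0.036, 0.014, 0, 0, 0, 0],
  [0.005, 0.036, 0.014, 0, 0, 0, 0],
])

```text
t: 0.9
eef_pos: [0.1999, -0.4009, 0.3517]
tool_rot: [0.0, 0.992, 0.123, -0.0]
contact_force: [1.0, -0.2, 0.4]
gripper_width: -0.001
grasp_force: 0.0
```

Request:
jog_arm([
  [0.0325, 0.025, 0, 0, 0, 0, 0],
  [0.0325, 0.025, 0, 0, 0, 0, 0],
  [0.0325, 0.025, 0, 0, 0, 0, 0],
  [0.0325, 0.025, 0, 0, 0, 0, 0],
  [0.03, 0.04, 0, 0, 0, 0, 0],
  [0.03, 0.04, 0, 0, 0, 0, 0],
  [0.03, 0.04, 0, 0, 0, 0, 0],
  [0.03, 0.04, 0, 0, 0, 0, 0],
])

```text
t: 1.7
eef_pos: [0.4506, -0.1408, 0.3515]
tool_rot: [0.0, 0.992, 0.123, 0.0]
contact_force: [0.4, -0.7, -0.2]
gripper_width: -0.002
grasp_force: 0.0
```

```bash
python3 - <<'E'
from h import *
c=bot.read_camera('wrist');cv2.imwrite('pics/w1.png',c['img'][...,::-1]);print(c['K'][0],c['eye'],c['attitude'])
for k in 'rgby':
  b=blobs(c,(0,0,640,480),k);print(k,b[:5])
E
```

```text
[363.3665108    0.         320.89730626] [ 0.52153014 -0.12353663  0.47234199] [ 0.11735123  0.77980061 -0.608272   -0.09024899]
r [(np.int32(107), array([365.58,  46.41]))]
g [(np.int32(368), array([288.78, 177.65]))]
b [(np.int32(302), array([264.19, 114.25])), (np.int32(3), array([274., 112.])), (np.int32(3), array([273., 121.]))]
y [(np.int32(109), array([188.74,  55.24]))]
```

View pics/w1.png

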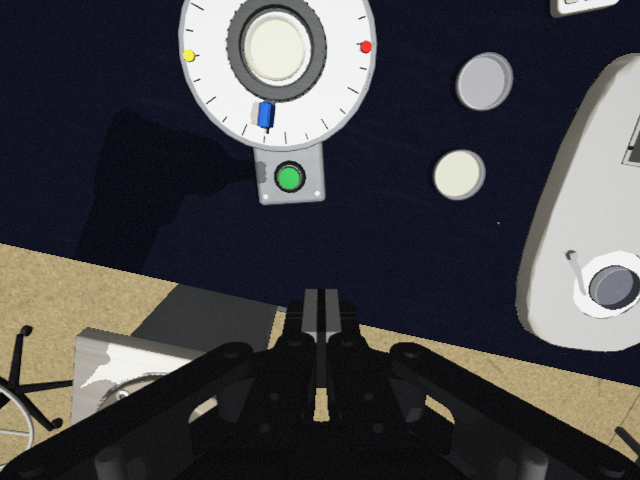

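The wrist view shows the ring centred near (276,47), the fin at (264,114), the red peg at (366,46), the yellow peg at (189,55) and the button at (289,178).

```bash
cat >> h.py <<'E'
from scipy.optimize import least_squares
def ringc(c,guess):
    g=cv2.cvtColor(c['img'],cv2.COLOR_RGB2GRAY);m=cv2.inRange(g,30,125)
    n,l,st,ce=cv2.connectedComponentsWithStats(m)
    i=min((i for i in range(1,n) if st[i,4]>500),key=lambda i:np.hypot(*(ce[i]-guess)))
    cs=cv2.findContours((l==i).astype(np.uint8),0,1)[0];e=cv2.fitEllipse(max(cs,key=cv2.contourArea))
    return e,st[i]
def stage(Rp,Y,B,c0=(.59,-.055)):
    f=lambda c:[np.hypot(*(Rp[:2]-c))-.096,np.hypot(*(Y[:2]-c))-.096,np.hypot(*(B[:2]-c))-.138]
    s=least_squares(f,c0);return s.x,s.fun
E
python3 - <<'E'
from h import *
c=bot.read_camera('wrist')
P={k:max(blobs(c,(0,0,640,480),k),key=lambda a:a[0])[1] for k in 'rgby'}
Z=dict(r=.041,y=.041,g=.039,b=.075)
W={k:atz(c,P[k],Z[k]) for k in P}
for k in W:print(k,W[k].round(4))
t=bot.read_camera('top');s=bot.read_camera('side')
for k,bt in (('g',(385.39,258.09)),('b',(372.24,233.24)),('r',(403.,198.25))): print('tri wrist-top',k,tri(c,P[k],t,bt))
sb=max(blobs(s,(240,195,352,258),'y'),key=lambda a:a[0])[1];print('tri y',tri(c,P['y'],s,sb))
e,st=ringc(c,(276,47));print(e,st,atz(c,e[0],.048))
x,f=stage(W['r'],W['y'],W['g']);print('centre',x,f)
d=x-W['g'][:2];yaw=np.arctan2(d[1],d[0]);print('yaw',np.degrees(yaw))
for k in 'rby':
    v=W[k][:2]-x;print(k,'ang rel -x',np.degrees((np.arctan2(-v[1],-v[0])-yaw+np.pi)%(2*np.pi)-np.pi),np.hypot(*v))
E
```

```text
r [ 0.6144 -0.1503  0.041 ]
g [ 0.4583 -0.101   0.039 ]
b [ 0.521  -0.0643  0.075 ]
y [0.56   0.0317 0.041 ]
tri wrist-top g (array([ 0.45888303, -0.09974226,  0.03601015]), np.float64(0.0030763775994697867))
tri wrist-top b (array([ 0.52200665, -0.06286481,  0.06704518]), np.float64(0.0022876783181714874))
tri wrist-top r (array([ 0.61823945, -0.15161305,  0.02115086]), np.float64(0.0007586233424101274))
tri y (array([0.56070084, 0.03234158, 0.03909015]), np.float64(0.0011736595738226863))
((284.8122863769531, 59.60213851928711), (94.83834838867188, 128.00233459472656), 3.264772891998291) [ 236    0  100  140 4932] [ 0.58510014 -0.05920721  0.048     ]
centre [ 0.58968565 -0.05852696] [-9.86023194e-04 -9.84843183e-04  5.39149833e-05]
yaw 17.91698763235467
r ang rel -x 87.17923534036538 0.09501397680646506
b ang rel -x -13.139147582424682 0.06890688775291212
y ang rel -x -89.68640064475518 0.09501515681682388
```

```bash
python3 - <<'E'
from h import *
print(bot.get_obs()['q'].round(2) if hasattr(bot.get_obs()['q'],'round') else bot.get_obs()['q'])
c=np.array([.590,-.0585]);prev=np.array([.5160,-.0345])
for a in range(-175,-77,8):
    f=np.radians(a);u=np.array([np.cos(f),np.sin(f)]);t=np.array([-u[1],u[0]])
    p=c+.071*u-.017*t;print(a,p.round(4),(p-prev).round(4));prev=p
E
```

```text
[ 0.62  0.08 -0.47  1.87  0.04  1.2  -1.18]
-175 [ 0.5178 -0.0478] [ 0.0018 -0.0133]
-167 [ 0.517  -0.0579] [-0.0008 -0.0102]
-159 [ 0.5176 -0.0681] [ 0.0006 -0.0102]
-151 [ 0.5197 -0.0781] [ 0.002 -0.01 ]
-143 [ 0.5231 -0.0877] [ 0.0034 -0.0096]
-135 [ 0.5278 -0.0967] [ 0.0047 -0.009 ]
-127 [ 0.5337 -0.105 ] [ 0.0059 -0.0083]
-119 [ 0.5407 -0.1124] [ 0.007  -0.0074]
-111 [ 0.5487 -0.1187] [ 0.008  -0.0063]
-103 [ 0.5575 -0.1239] [ 0.0088 -0.0052]
-95 [ 0.5669 -0.1277] [ 0.0094 -0.0039]
-87 [ 0.5767 -0.1303] [ 0.0099 -0.0025]
-79 [ 0.5869 -0.1314] [ 0.0101 -0.0011]
```

Request:
jog_arm([
  [0.0065, 0.0106, -0.01, 0, 0, 0.14, 0],
  [0.0065, 0.0106, -0.01, 0, 0, 0.14, 0],
  [0.0065, 0.0106, -0.01, 0, 0, 0.14, 0],
  [0.0065, 0.0106, -0.01, 0, 0, 0.14, 0],
  [0.0065, 0.0106, -0.01, 0, 0, 0.14, 0],
  [0.0065, 0.0106, -0.01, 0, 0, 0.14, 0],
  [0.0065, 0.0106, -0.01, 0, 0, 0.14, 0],
  [0.0065, 0.0106, -0.01, 0, 0, 0.14, 0],
  [0.0065, 0.0106, -0.01, 0, 0, 0.14, 0],
  [0.0065, 0.0106, -0.01, 0, 0, 0.14, 0],
])

```text
t: 2.9
eef_pos: [0.5146, -0.0385, 0.2507]
tool_rot: [0.0, 0.679, 0.734, -0.001]
contact_force: [0.1, -0.5, -0.4]
gripper_width: -0.002
grasp_force: 0.0
```

```bash
python3 - <<'E'
from h import *
o=bot.get_obs();print(np.round(o['q'],2),np.round(o['eef_pos'],4))
q=np.array(o['tool_rot']);print(R.from_quat(q[[1,2,3,0]]).as_matrix().round(3))
E
```

```text
[ 0.53  0.29 -0.68  1.9   0.21  1.03 -0.17] [ 0.5146 -0.0385  0.2507]
[[-0.078  0.997 -0.001]
 [ 0.997  0.078 -0.001]
 [-0.001 -0.001 -1.   ]]
```

Request:
jog_arm([
  [0.0015, 0.005, -0.03, 0, 0, 0, 0],
  [0, 0, -0.04, 0, 0, 0, 0],
  [0, 0, -0.04, 0, 0, 0, 0],
  [0, 0, -0.03, 0, 0, 0, 0],
  [0, 0, -0.019, 0, 0, 0, 0],
  [0, 0, 0, 0, 0, 0, 0],
])

```text
t: 3.5
eef_pos: [0.5139, -0.0338, 0.0897]
tool_rot: [-0.002, 0.681, 0.733, -0.002]
contact_force: [0.0, 0.2, -0.1]
gripper_width: -0.001
grasp_force: 0.0
```

```bash
python3 - <<'E'
from h import *
print(bot.tip_reach)
c=bot.read_camera('wrist')['img'];s=bot.read_camera('side')['img'][170:260,230:370]
s=cv2.resize(s,(620,400));cv2.imwrite('pics/a2.png',np.vstack([cv2.resize(c,(480,360))[:,:480].copy() if 0 else cv2.copyMakeBorder(cv2.resize(c,(266,200)),0,0,0,354,0),s])[...,::-1])
E
```

```text
0.022
```

View pics/a2.png

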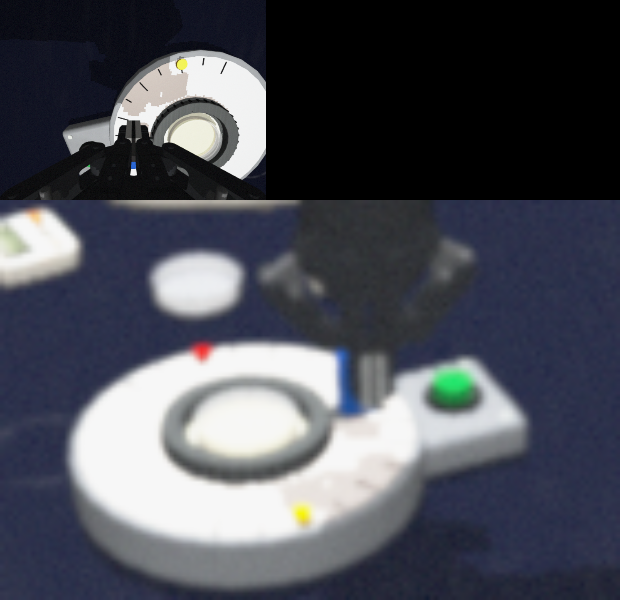

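The fingertip is down beside the fin on the +y side, overlapping most of the fin's height, and touches nothing yet. I'll push it around in an arc.

Request:
jog_arm([
  [0.003, -0.007, 0, 0, 0, 0, 0],
  [0.001, -0.007, 0, 0, 0, 0, 0],
  [-0.0008, -0.0102, 0, 0, 0, 0.14, 0],
  [0.0006, -0.0102, 0, 0, 0, 0.14, 0],
  [0.002, -0.01, 0, 0, 0, 0.14, 0],
  [0.0034, -0.0096, 0, 0, 0, 0.14, 0],
  [0.0047, -0.009, 0, 0, 0, 0.14, 0],
  [0.0059, -0.0083, 0, 0, 0, 0.14, 0],
])

```text
t: 4.4
eef_pos: [0.5366, -0.1041, 0.0932]
tool_rot: [0.001, 0.319, 0.948, -0.0]
contact_force: [-0.9, 1.3, 0.2]
gripper_width: -0.004
grasp_force: 0.8
```

```bash
cat >> h.py <<'E'
def rep(cams=('top',)):
    o=bot.get_obs();q=np.array(o['tool_rot']);m=R.from_quat(q[[1,2,3,0]]).as_matrix()
    print(o['t'],np.round(o['eef_pos'],4),'toolx',np.degrees(np.arctan2(m[1,0],m[0,0])).round(1),np.round(o['q'],2))
    for n,B in (('top',(322,162,415,280)),('side',(240,195,352,258))):
        c=bot.read_camera(n);b=blobs(c,B,'b')
        if b:
            p=max(b,key=lambda a:a[0]);w=atz(c,p[1],.085 if n=='top' else .07);v=w[:2]-[.590,-.0585];print(n,p,w.round(4),np.degrees(np.arctan2(v[1],v[0])),np.hypot(*v))
E
python3 -c "
from h import *
rep()"
```

```text
4.4 [ 0.5366 -0.1041  0.0932] toolx 142.8 [ 0.67  0.6  -0.77  1.95  0.57  0.82  0.5 ]
side (np.int32(79), array([296.76, 200.87])) [ 0.5556 -0.1108  0.07  ] -123.35367353181755 0.06264249278948131
```

Request:
jog_arm([
  [0.007, -0.0074, 0, 0, 0, 0.14, 0],
  [0.008, -0.0063, 0, 0, 0, 0.14, 0],
  [0.0088, -0.0052, 0, 0, 0, 0.14, 0],
  [0.0094, -0.0039, 0, 0, 0, 0.14, 0],
  [0.007, -0.002, 0, 0, 0, 0.1, 0],
  [0.004, -0.001, 0, 0, 0, 0.06, 0],
  [0, 0, 0, 0, 0, 0, 0],
])

```text
t: 5.2
eef_pos: [0.5806, -0.129, 0.0925]
tool_rot: [0.0, -0.031, 1.0, -0.0]
contact_force: [-0.2, 0.3, 0.3]
gripper_width: 0.002
grasp_force: 0.0
```

```bash
python3 -c "
from h import *
rep()
c=bot.read_camera('wrist');cv2.imwrite('pics/w3.png',c['img'][...,::-1])
for k in 'rby':print(k,blobs(c,(0,0,640,480),k))"
```

```text
5.2 [ 0.5806 -0.129   0.0925] toolx -176.5 [ 0.77  0.73 -0.91  1.83  0.7   0.94  1.17]
side (np.int32(54), array([281.19, 199.72])) [ 0.5982 -0.1222  0.07  ] -82.70203923900937 0.06420445286233491
r [(np.int32(4), array([280.5, 327. ])), (np.int32(134), array([274.8 , 336.85]))]
b []
y [(np.int32(12), array([631.58, 259.33])), (np.int32(66), array([637.24, 267.09]))]
```

View pics/w3.png

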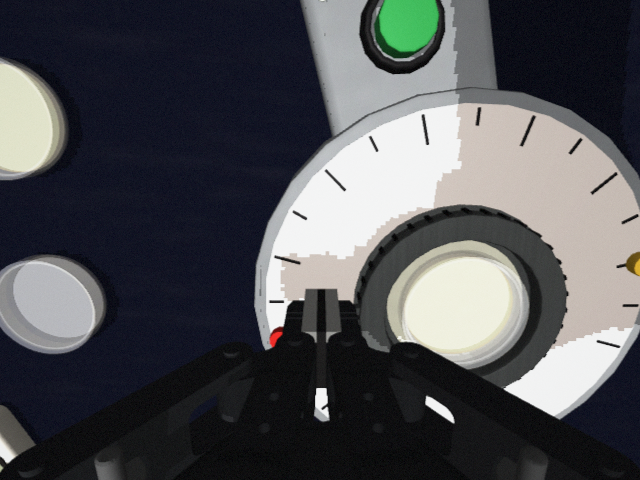

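Request:
jog_arm([
  [0.0038, -0.0007, 0, 0, 0, 0.07, 0],
  [0.0038, -0.0005, 0, 0, 0, 0.07, 0],
  [0, 0, 0, 0, 0, 0, 0],
  [-0.015, 0, 0, 0, 0, 0, 0],
  [-0.015, 0, 0.02, 0, 0, 0, 0],
  [-0.02, 0, 0.04, 0, 0, 0, 0],
  [-0.02, 0, 0.04, 0, 0, 0, 0],
  [0, 0, 0.04, 0, 0, 0, 0],
  [0, 0, 0.02, 0, 0, 0, 0],
])

```text
t: 6.25
eef_pos: [0.5185, -0.1295, 0.2557]
tool_rot: [0.002, -0.101, 0.995, -0.001]
contact_force: [0.6, -0.2, -1.1]
gripper_width: -0.001
grasp_force: 0.0
```

```bash
python3 -c "
from h import *
rep()
c=bot.read_camera('wrist');cv2.imwrite('pics/w4.png',c['img'][...,::-1])
for k in 'rbyg':print(k,blobs(c,(0,0,640,480),k))"
```

```text
6.25 [ 0.5185 -0.1295  0.2557] toolx -168.4 [ 1.02  0.47 -1.15  1.84  0.48  1.14  1.48]
top (np.int32(29), array([395.45, 201.34])) [ 0.6021 -0.1217  0.085 ] -79.1197433672115 0.06433007667150915
side (np.int32(68), array([279.18, 199.79])) [ 0.6037 -0.1225  0.07  ] -77.90444690610636 0.0654402442295038
r [(np.int32(106), array([284.3 , 297.32]))]
b []
y [(np.int32(98), array([473.  , 282.71]))]
g [(np.int32(641), array([367.73, 152.22]))]
```

View pics/w4.png

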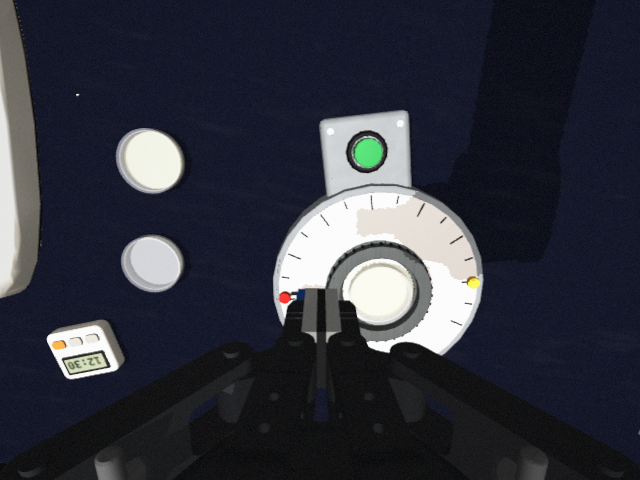

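Request:
jog_arm([
  [0.03, 0, 0, 0, 0, 0, 0],
  [0.03, 0, 0, 0, 0, 0, 0],
  [0.02, 0, 0, 0, 0, 0, 0],
  [0, 0, 0, 0, 0, 0, 0],
])

```text
t: 6.8
eef_pos: [0.5991, -0.1293, 0.2504]
tool_rot: [-0.0, -0.102, 0.995, 0.001]
contact_force: [-0.3, -0.0, -0.6]
gripper_width: -0.002
grasp_force: 0.0
```

```bash
cat >> h.py <<'E'
def crop(c,name,p,s=40,k=10):
    x,y=map(int,p);y0,x0=max(y-s*3//4,0),max(x-s,0)
    i=c['img'][y0:y0+s*3//2,x0:x0+2*s];print(name,'origin',x0,y0,'scale',k)
    cv2.imwrite(name,cv2.resize(i,None,fx=k,fy=k,interpolation=cv2.INTER_CUBIC)[...,::-1])
E
python3 -c "
from h import *
c=bot.read_camera('wrist');print(c['eye'])
P={}
for k in 'rbyg':
  b=blobs(c,(0,0,640,480),k);print(k,b)
  if b: P[k]=atz(c,max(b,key=lambda a:a[0])[1],dict(r=.041,y=.041,g=.039,b=.085)[k]);print(P[k])
x,f=stage(P['r'],P['y'],P['g']);print(x,f);v=P['r'][:2]-x;print('peg',np.degrees(np.arctan2(v[1],v[0])))
crop(c,'pics/c5.png',max(blobs(c,(0,0,640,480),'r'),key=lambda a:a[0])[1]+[45,0],80,5)
"
```

```text
[ 0.52464325 -0.14560842  0.37134138]
r [(np.int32(120), array([296.57, 225.58]))]
[ 0.61445567 -0.15018938  0.041     ]
b [(np.int32(409), array([324.61, 231.37]))]
[ 0.60266357 -0.12621369  0.085     ]
y [(np.int32(121), array([501.12, 208.66]))]
[0.56016684 0.03245973 0.041     ]
g [(np.int32(813), array([389.93,  57.6 ]))]
[ 0.45775698 -0.10078311  0.039     ]
[ 0.58909543 -0.05833486] [-7.08894862e-04 -7.08238933e-04  2.76872434e-05]
peg -74.5656260066447
pics/c5.png origin 261 165 scale 5
```

View pics/c5.png

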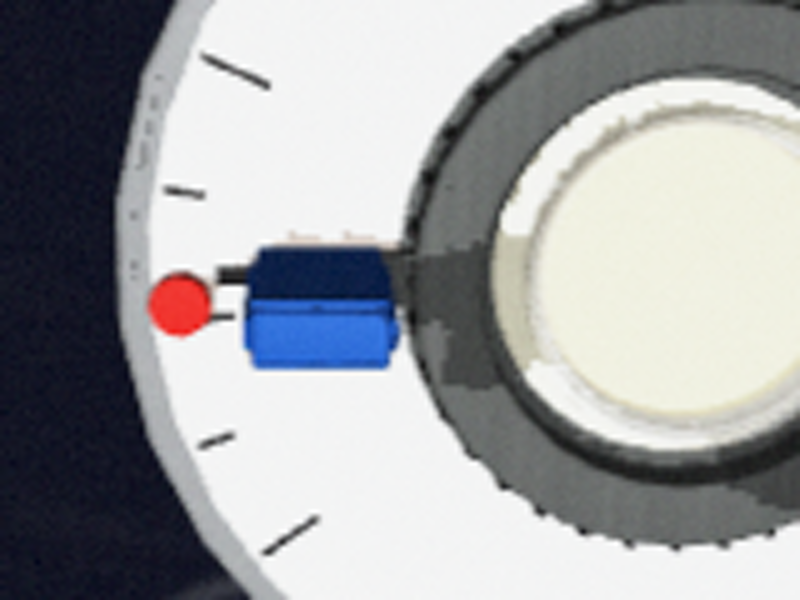

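The crop shows the pointer end at about (220,275) and the red peg centre at (180,303). The lever is a few degrees short.

```bash
cat >> h.py <<'E'
def ang(p,x=(.5893,-.0584)):
    v=np.array(p[:2])-x;return np.degrees(np.arctan2(v[1],v[0])).round(2),np.hypot(*v).round(4)
E
python3 -c "
from h import *
c=bot.read_camera('wrist')
for n,p,z in (('ptr end',(220,275),.043),('ptr mid',(235,275),.043),('peg',(180,303),.042),('finTop o',(251,335),.087),('finTop i',(391,335),.087),('tick',(225,317),.036)):
  print(n,ang(atz(c,(261+(p[0]+.5)/5-.5,165+(p[1]+.5)/5-.5),z)))
"
```

```text
ptr end (np.float64(-79.49), np.float64(0.087))
ptr mid (np.float64(-79.53), np.float64(0.0842))
peg (np.float64(-75.98), np.float64(0.0946))
finTop o (np.float64(-80.12), np.float64(0.0801))
finTop i (np.float64(-80.85), np.float64(0.0573))
tick (np.float64(-72.9), np.float64(0.0868))
```

Request:
jog_arm([
  [-0.02, -0.001, 0, 0, 0, 0.06, 0],
  [-0.02, 0, 0, 0, 0, 0, 0],
  [0, 0, -0.04, 0, 0, 0, 0],
  [0, 0, -0.04, 0, 0, 0, 0],
  [0, 0, -0.04, 0, 0, 0, 0],
  [0, 0, -0.025, 0, 0, 0, 0],
  [0, 0, -0.012, 0, 0, 0, 0],
  [0, 0, 0, 0, 0, 0, 0],
])

```text
t: 7.7
eef_pos: [0.5563, -0.131, 0.094]
tool_rot: [-0.002, -0.132, 0.991, 0.0]
contact_force: [-0.0, -0.0, 0.3]
gripper_width: 0.001
grasp_force: 0.0
```

Request:
jog_arm([
  [0.01, 0, 0, 0, 0, 0, 0],
  [0.01, 0, 0, 0, 0, 0, 0],
  [0.005, 0, 0, 0, 0, 0, 0],
  [0, 0, 0, 0, 0, 0, 0],
])

```text
t: 8.1
eef_pos: [0.5847, -0.1307, 0.0963]
tool_rot: [0.001, -0.132, 0.991, -0.0]
contact_force: [-0.7, 0.6, -0.4]
gripper_width: 0.003
grasp_force: 0.0
```

Request:
jog_arm([
  [0.003, 0, -0.001, 0, 0, 0, 0],
  [0.003, 0, -0.001, 0, 0, 0, 0],
  [0.002, 0, 0, 0, 0, 0, 0],
  [0, 0, 0, 0, 0, 0, 0],
])

```text
t: 8.5
eef_pos: [0.591, -0.1308, 0.0931]
tool_rot: [-0.0, -0.132, 0.991, 0.0]
contact_force: [0.2, 0.8, 0.3]
gripper_width: -0.0
grasp_force: 0.0
```

Request:
jog_arm([
  [-0.015, 0, 0, 0, 0, 0, 0],
  [-0.02, 0, 0.02, 0, 0, 0, 0],
  [0, 0, 0.04, 0, 0, 0, 0],
  [0, 0, 0.04, 0, 0, 0, 0],
  [0, 0, 0.04, 0, 0, 0, 0],
  [0.02, 0, 0.02, 0, 0, 0, 0],
  [0.02, 0, 0, 0, 0, 0, 0],
  [0, 0, 0, 0, 0, 0, 0],
  [0, 0, 0, 0, 0, 0, 0],
  [0, 0, 0, 0, 0, 0, 0],
])

```text
t: 9.5
eef_pos: [0.5949, -0.1307, 0.2526]
tool_rot: [-0.001, -0.132, 0.991, 0.0]
contact_force: [-0.1, -0.0, 0.3]
gripper_width: -0.002
grasp_force: 0.0
```

```bash
python3 -c "
from h import *
c=bot.read_camera('wrist')
r=max(blobs(c,(0,0,640,480),'r'),key=lambda a:a[0])[1];print(r,ang(atz(c,r,.041)))
np.savez('c6.npz',**{k:c[k] for k in('img','K','eye','attitude')})
crop(c,'pics/c6.png',r+[35,0],60,6)
"
```

```text
[296.67 228.51] (np.float64(-74.6), np.float64(0.0952))
pics/c6.png origin 271 183 scale 6
```

View pics/c6.png

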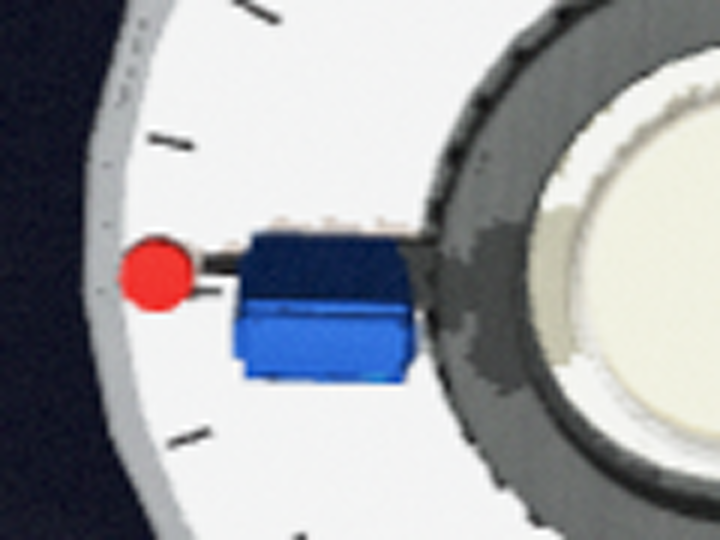

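The pointer end is at (205,263) in the crop and the peg at (157,275), so they're nearly aligned.

```bash
python3 -c "
from h import *
c=np.load('c6.npz')
for n,p,z in (('ptr end',(206,263),.043),('ptr mid',(225,262),.043),('peg',(157,275),.042),('finTop o',(238,345),.087),('finTop i',(412,348),.087),('fin edge o',(243,299),.087),('fin edge i',(412,301),.087)):
  print(n,ang(atz(c,(271+(p[0]+.5)/6-.5,183+(p[1]+.5)/6-.5),z)))
b=blobs(c,(0,0,640,480),'b');print(b)
"
```

```text
ptr end (np.float64(-76.28), np.float64(0.0873))
ptr mid (np.float64(-76.45), np.float64(0.0843))
peg (np.float64(-74.82), np.float64(0.0951))
finTop o (np.float64(-76.4), np.float64(0.081))
finTop i (np.float64(-76.65), np.float64(0.0571))
fin edge o (np.float64(-81.08), np.float64(0.0807))
fin edge i (np.float64(-83.31), np.float64(0.0578))
[(np.int32(388), array([324.75, 239.23]))]
```

Request:
jog_arm([
  [-0.02, 0, 0, 0, 0, 0.03, 0],
  [-0.015, 0, 0, 0, 0, 0, 0],
  [0, 0, -0.04, 0, 0, 0, 0],
  [0, 0, -0.04, 0, 0, 0, 0],
  [0, 0, -0.04, 0, 0, 0, 0],
  [0, 0, -0.025, 0, 0, 0, 0],
  [0, 0, -0.015, 0, 0, 0, 0],
  [0, 0, 0, 0, 0, 0, 0],
  [0.01, 0, 0, 0, 0, 0, 0],
  [0.01, 0, 0, 0, 0, 0, 0],
])

```text
t: 10.55
eef_pos: [0.5829, -0.131, 0.0951]
tool_rot: [0.001, -0.147, 0.989, -0.0]
contact_force: [0.3, -0.1, -0.4]
gripper_width: 0.001
grasp_force: 0.0
```

Request:
jog_arm([
  [0.006, 0, 0, 0, 0, 0, 0],
  [0.003, 0, 0, 0, 0, 0, 0],
  [0.002, 0, 0, 0, 0, 0, 0],
  [0.001, 0, 0, 0, 0, 0, 0],
  [0, 0, 0, 0, 0, 0, 0],
  [0, 0, 0, 0, 0, 0, 0],
])

```text
t: 11.15
eef_pos: [0.5929, -0.1308, 0.0933]
tool_rot: [0.0, -0.147, 0.989, 0.0]
contact_force: [-0.1, -0.2, -0.3]
gripper_width: 0.003
grasp_force: 0.0
```

Request:
jog_arm([
  [-0.015, 0, 0, 0, 0, 0, 0],
  [-0.02, 0, 0.02, 0, 0, 0, 0],
  [0, 0, 0.04, 0, 0, 0, 0],
  [0, 0, 0.04, 0, 0, 0, 0],
  [0, 0, 0.04, 0, 0, 0, 0],
  [0.02, 0, 0.02, 0, 0, 0, 0],
  [0.02, 0, 0, 0, 0, 0, 0],
  [0, 0, 0, 0, 0, 0, 0],
  [0, 0, 0, 0, 0, 0, 0],
  [0, 0, 0, 0, 0, 0, 0],
])

```text
t: 12.15
eef_pos: [0.5969, -0.1308, 0.2525]
tool_rot: [-0.001, -0.147, 0.989, 0.0]
contact_force: [-0.6, -0.2, -0.1]
gripper_width: -0.002
grasp_force: 0.0
```

```bash
python3 -c "
from h import *
c=bot.read_camera('wrist')
r=max(blobs(c,(0,0,640,480),'r'),key=lambda a:a[0])[1];print(r,ang(atz(c,r,.041)))
g=max(blobs(c,(0,0,640,480),'g'),key=lambda a:a[0])[1];print(g,atz(c,g,.039))
np.savez('c7.npz',**{k:c[k] for k in('img','K','eye','attitude')})
crop(c,'pics/c7.png',r+[35,0],60,6)
"
```

```text
[296.76 225.87] (np.float64(-74.62), np.float64(0.0952))
[404.09  69.51] [ 0.4578347  -0.10079717  0.039     ]
pics/c7.png origin 271 180 scale 6
```

View pics/c7.png

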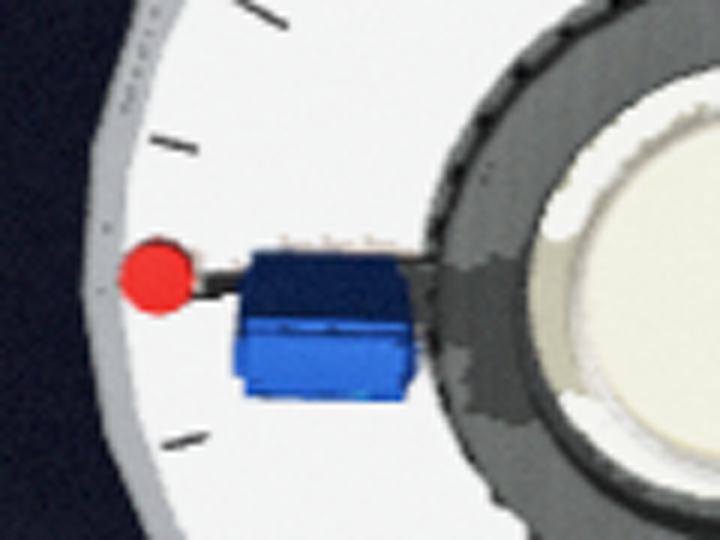

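The pointer now runs straight into the peg at (157,277). Its end is at about (203,284) and it covers the tick.

```bash
python3 -c "
from h import *
c=np.load('c7.npz')
for n,p,z in (('ptr end',(203,284),.043),('ptr mid',(225,283),.043),('peg',(157,277),.042),('finTop o',(238,363),.087),('finTop i',(412,364),.087)):
  print(n,ang(atz(c,(271+(p[0]+.5)/6-.5,180+(p[1]+.5)/6-.5),z)))
"
```

```text
ptr end (np.float64(-74.43), np.float64(0.0879))
ptr mid (np.float64(-74.59), np.float64(0.0844))
peg (np.float64(-74.85), np.float64(0.0951))
finTop o (np.float64(-74.88), np.float64(0.0811))
finTop i (np.float64(-75.5), np.float64(0.0572))
```

Request:
jog_arm([
  [-0.035, 0.0075, 0, 0, 0, 0, 0],
  [-0.035, 0.0075, 0, 0, 0, 0, 0],
  [-0.035, 0.0075, 0, 0, 0, 0, 0],
  [-0.034, 0.0078, -0.02, 0, 0, 0, 0],
  [0, 0, -0.04, 0, 0, 0, 0],
  [0, 0, -0.04, 0, 0, 0, 0],
  [0, 0, -0.04, 0, 0, 0, 0],
  [0, 0, -0.03, 0, 0, 0, 0],
  [0, 0, -0.01, 0, 0, 0, 0],
  [0, 0, 0, 0, 0, 0, 0],
])

```text
t: 13.2
eef_pos: [0.458, -0.1003, 0.0726]
tool_rot: [-0.001, -0.147, 0.989, 0.001]
contact_force: [0.5, -0.4, 0.8]
gripper_width: -0.004
grasp_force: 0.0
```

Request:
jog_arm([
  [0, 0, -0.003, 0, 0, 0, 0],
  [0, 0, -0.003, 0, 0, 0, 0],
  [0, 0, 0, 0, 0, 0, 0],
  [0, 0, 0, 0, 0, 0, 0],
])

```text
t: 13.6
eef_pos: [0.4594, -0.1008, 0.0679]
tool_rot: [0.0, -0.147, 0.989, -0.0]
contact_force: [0.1, 0.5, 0.0]
gripper_width: -0.0
grasp_force: 0.0
```

Request:
jog_arm([
  [-0.001, 0, -0.002, 0, 0, 0, 0],
  [0, 0, -0.002, 0, 0, 0, 0],
  [0, 0, -0.002, 0, 0, 0, 0],
  [0, 0, -0.002, 0, 0, 0, 0],
  [0, 0, 0, 0, 0, 0, 0],
  [0, 0, 0, 0, 0, 0, 0],
])

```text
t: 14.2
eef_pos: [0.458, -0.1006, 0.0593]
tool_rot: [-0.0, -0.147, 0.989, -0.0]
contact_force: [-0.4, -1.2, 1.9]
gripper_width: -0.001
grasp_force: 1.1
```

Request:
jog_arm([
  [0, 0, -0.001, 0, 0, 0, 0],
  [0, 0, -0.001, 0, 0, 0, 0],
  [0, 0, 0, 0, 0, 0, 0],
  [0, 0, 0, 0, 0, 0, 0],
])

```text
t: 14.6
eef_pos: [0.458, -0.1006, 0.0573]
tool_rot: [-0.0, -0.147, 0.989, -0.0]
contact_force: [-2.0, -0.1, 3.2]
gripper_width: -0.001
grasp_force: 1.6
```

Request:
jog_arm([
  [0, 0, -0.001, 0, 0, 0, 0],
  [0, 0, -0.001, 0, 0, 0, 0],
  [0, 0, 0, 0, 0, 0, 0],
  [0, 0, 0, 0, 0, 0, 0],
])

```text
t: 15.0
eef_pos: [0.458, -0.1006, 0.0559]
tool_rot: [-0.0, -0.147, 0.989, -0.001]
contact_force: [-4.9, -1.5, 14.0]
gripper_width: 0.005
grasp_force: 6.7
```

Request:
jog_arm([
  [0, 0, -0.001, 0, 0, 0, 0],
  [0, 0, 0, 0, 0, 0, 0],
  [0, 0, 0, 0, 0, 0, 0],
])

```text
t: 15.3
eef_pos: [0.4581, -0.1006, 0.0556]
tool_rot: [-0.0, -0.147, 0.989, -0.001]
contact_force: [-8.3, -1.7, 24.9]
gripper_width: 0.002
grasp_force: 12.3
```

The force jumped to 25 N and the travel stopped, so the button is fully down. I'll release it.

Request:
jog_arm([
  [0, 0, 0.005, 0, 0, 0, 0],
  [0, 0, 0.01, 0, 0, 0, 0],
  [0, 0, 0.03, 0, 0, 0, 0],
  [0, 0, 0.04, 0, 0, 0, 0],
  [0, 0, 0.04, 0, 0, 0, 0],
  [0, 0, 0.04, 0, 0, 0, 0],
  [0, 0, 0.03, 0, 0, 0, 0],
  [0, 0, 0, 0, 0, 0, 0],
  [0, 0, 0, 0, 0, 0, 0],
  [0, 0, 0, 0, 0, 0, 0],
])

```text
t: 16.3
eef_pos: [0.4572, -0.1006, 0.2483]
tool_rot: [-0.001, -0.147, 0.989, 0.0]
contact_force: [-0.1, -0.5, 0.1]
gripper_width: -0.001
grasp_force: 0.0
```

```bash
python3 -c "
from h import *
rep()
t=bot.read_camera('top');print(blobs(t,(322,162,415,280),'r'),blobs(t,(322,162,415,280),'g'))
s=bot.read_camera('side');print(blobs(s,(240,195,352,258),'g'))
w=bot.read_camera('wrist')
im=np.hstack([cv2.resize(t['img'][160:285,310:420],(352,400)),cv2.resize(s['img'][185:265,235:355],(448,300)).repeat(1,0) if 0 else cv2.copyMakeBorder(cv2.resize(s['img'][185:265,235:355],(448,300)),0,100,0,0,0)])
cv2.imwrite('pics/f.png',im[...,::-1])
"
```

```text
16.3 [ 0.4572 -0.1006  0.2483] toolx -163.1 [ 1.13  0.38 -1.24  1.98  0.41  1.07  1.57]
top (np.int32(30), array([394.73, 199.8 ])) [ 0.6061 -0.1199  0.085 ] -75.3050412678693 0.06352279869045896
side (np.int32(71), array([277.41, 200.07])) [ 0.6086 -0.1216  0.07  ] -73.549926667712 0.06577691025759118
[(np.int32(4), array([403.  , 198.25]))] []
[(np.int32(56), array([331.79, 211.98]))]
```

View pics/f.png

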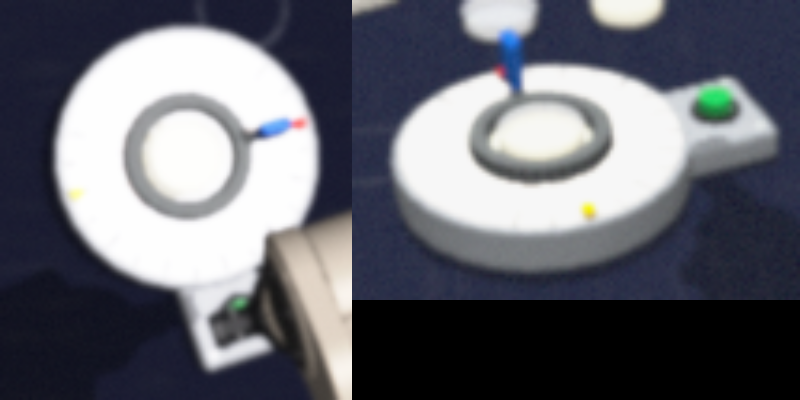

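The lever at (275,127) lines up with the red peg at (300,123). The button is back up, at the same side-view position as at the start, and the dish is still in the ring.

```bash
python3 -c "
from station import bot
print(bot.hand_in())"
```

```text
the job is handed in; nothing more can be done
None
```

The lever's pointer is at the red peg (within about 0.5° by the camera), the lamp button was pressed fully down and came back up, and the job is handed in at about 16 s of the 48 s allowed.

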